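# Fit the satellite-receiver mast to a drone by feeling for its hidden socket

## Task

Fit the satellite-receiver mast to the drone: draw it out of the white tool stand, put its foot down through the slot in the drone's yellow top cover and slide it along the slot under light pressure until it drops into the socket hidden beneath. Leave it fully home, its collar flat on the cover, upright, with the red arrow on its head pointing towards the drone's nose. Do not force it, and leave the other things on the bench where they are.

Things in the scene. Friction and masses are not known exactly. Their poses are not given: they have to be found in the camera images.
- mast: Receiver mast, 138 mm tall, 70 g, standing in the white tool stand's hole; must rise 46 mm to come clear. From below: bare foot pin, 10 mm diameter, 46 mm long, tapering over its last 5 mm to a 5 mm flat tip; black collar, 28 mm diameter, 6 mm thick; black tube; white square head. Origin: centre of the foot's tip; z up along the mast; x the way the red arrow on the head points
- mast_head (a point): Centre of the mast's white head (44 x 44 x 16 mm), 130 mm above the tip of the foot; its flat sides are parallel to the mast's x and y. Grip it here by two opposite sides
- stand: White tool stand, 240 (x) x 62 (y) x 62 (z) mm, fixed. Origin: centre of its underside. The mast's hole is 85 mm towards its -x end, where its collar rests on the stand's top; three screwdrivers stand 20, 55 and 90 mm towards its +x end, reaching 63 mm above its top
- drone: Quadcopter without propellers, clamped to the bench. Yellow cover 200 (x) x 110 (y) x 3 mm, its top 128 mm above the bench; red arms and camera at the nose (+x), black arms at the tail; motors 159 mm ahead/behind and to each side of the centre, 130 mm tall. Origin: on the bench below the cover's centre; z up, x to the nose
- slot (a point): Middle of the slot in the cover, level with its top; slot 80 mm long (drone x), 16 mm wide (drone y). The socket is hidden below: a straight round bore, 12.5 mm, on the slot's centre line, up to 25 mm ahead of or behind its middle, in a flat fixed rail 28 mm below the cover's top. Home, the foot is 18 mm in the bore and the collar rests on the cover; beside the bore it stays 18 mm above
- nose (a point): The nose of the drone: on its centre line, 130 mm ahead of the slot's middle, level with the cover's top
- driver0: Screwdriver with red handle in the stand, bystander; origin at its tip
- driver1: Screwdriver with yellow handle in the stand, bystander; origin at its tip
- driver2: Screwdriver with blue handle in the stand, bystander; origin at its tip
- battery: Blue battery pack 140 x 45 x 34 mm lying on the bench, bystander; origin under its centre
- parts_dish: Round steel dish of screws, 104 mm across, 18 mm high, bystander; origin under its centre
- phone: Smartphone 150 x 73 x 9 mm lying flat, bystander; origin under its centre
- propeller: Orange two-bladed propeller 250 mm long, 11 mm high, lying flat, bystander; origin under its hub
- transmitter: Yellow and black hand-held radio transmitter 125 x 200 x 76 mm, bystander; origin under its centre
Things that resemble listed ones, but are neither listed nor needed, are in the scene too. Leave any green or pink look-alike of the mast alone.

How it is judged:
On the way, in this order (a step that is already met when the one before it is completed fails the run):
1. the mast has been drawn out of the stand and its foot has been raised above the drone's cover (z of mast in the frame of drone above 0.126 m), for 0.1 s.
2. the foot is down through the slot in the cover (z of mast in the frame of drone below 0.118 m and x of mast in the frame of drone between -0.042 and 0.042 m and y of mast in the frame of drone between -0.009 and 0.009 m), for 0.1 s.
At the end, for the whole second after the job is handed in: The mast stands by itself in the hidden socket, at rest: foot through the slot (within 36 mm of its middle lengthwise, 7 mm sideways), tip at most 3.5 mm above its home height of 82 mm over the bench, leaning under 0.1 rad, arrow pointing past the nose by less than 40 mm (about 15 degrees) (z of mast in the frame of drone between 0.075 and 0.0855 m and x of mast in the frame of drone between -0.036 and 0.036 m and y of mast in the frame of drone between -0.007 and 0.007 m and angle between mast's own z axis and vertical below 0.1 rad and x of nose in the frame of mast above 0.05 m and y of nose in the frame of mast between -0.04 and 0.04 m and linear speed of mast below 0.06 m/s); the robot touches nothing.
It fails at once if the mast is forced against the drone (more than 60 N) (contact force between mast and drone above 60 N).
It fails at once if the hand or arm is driven into the drone (more than 20 N) (contact force between any of the fingers, the arm and drone above 20 N).
It fails at once if another thing on the bench is shifted by more than 25 mm (distance of any of driver0, driver1, driver2, battery, parts_dish, phone, propeller, transmitter from where it was at the start of the episode above 0.025 m).
It also fails if it takes over 64 s, if anything falls off the work surface, if the arm or the gripper's body presses on something with over 40 N, if the wrist force passes 120 N, or if a joint passes its speed limit or range.

## Robot

A 6-joint arm with a two-finger parallel gripper is mounted at the origin on the work surface. World frame = base frame: x ahead of the robot, y to its left, z up, the work surface at z = 0. Lengths are in m, angles in rad, forces in N, time in s.
With the tool pointing down it reaches from about 0.375 to 0.975 m from the base axis. Payload 3.8 kg.
Tool frame: the origin (TCP) lies midway between the tips of the shut fingers; the grasp point (between the pads) lies 19 mm behind it; z points along the fingers, y is the direction in which the jaws open and shut (so a half turn about z gives the same grasp; the last joint's range is limited). The gripper opens to 85 mm and grips with 20 to 120 N. Pads are 22 mm wide; open, the fingers measure 114 mm over their backs; the gripper's body (76 mm by 85 mm) begins 54 mm behind the grasp point. The pads swing forward as they close: fully open they stand 13 mm farther back than shut.
Start: joints at [-1.208, 0.264, 1.604, -0, 1.274, -0.037], TCP at [0.263, -0.622, 0.231] pointing down, gripper open.
Joint ranges: [-2.63, 2.63], [-0.94, 2.18], [0.31, 2.57], [-1.31, 4.45], [0, 2.66], [-2.55, 2.55]. Speed limits (rad/s): [2.57, 2.57, 3.14, 3.14, 3.14, 3.14].

## Interface

Orientations are given as a rotation vector (axis times angle).
In Python, from workcell import bot gives the robot as it stands.
- The arm moves only by the tool drive_tool, never from a script. Its argument "steps" is a list of rows, each a list of 2 entries, a list of its own where there are three numbers: the shift along the tool's x, y, z in mm, then the turn about the tool's z in degrees. In form: [[[dx, dy, dz], twist], ...]. A call has 1 to 8 rows; each row shifts and turns the commanded pose from where the row before left it, along the tool's axes as they then stand; what a row does not reach is not made up. A row lasts 1/12 s, in which the tool goes at most 41.7 mm and 7.16 degrees, less where a joint would pass 70% of its speed; a pose out of reach is approached as far as the arm can. A call is refused whole if a number of a shift passes 41.7 or a number of a turn 7.16, either way. A call with a gripper value outside its range is refused whole. "jaw" is the opening, from 0 (shut) to 1 (fully open), set as the call begins (left out, the last holds). The fingers move at their own pace and stop on an object; "force" is the grip in N (left out, the last holds). Time passes only in rows, so rows that do not move let the fingers close. It gives the time, the measured TCP pose, the force and the opening at its end, in the units of the state.
- bot.read_state(): the state, without advancing time (a new reading comes with each control period).
- bot.read_camera(name): name is "scene" or "side" or "wrist"; returns the picture (384x512x3 uint8, red, green, blue); there is no depth.
- bot.camera_info(name): a dict with "fx", "fy", "cx", "cy" (pixels), "position" and "attitude" of the camera in the world. Camera axes: x right, y down, z forward; pixel columns grow to the right and rows downward; lengths in m; the calibration is good to about 2 mm. A picture is of the moment at which its call begins: read the wrist's pose just before it. camera_info takes no time and is no camera call; for the wrist camera it gives the pose at the moment of the call.
- bot.finish_job(): hands the job in, once; it reports no verdict.
The state is a dict: "time": time; "q": joint angles; "joint_vel": joint speeds; "joint_torque": joint torques, N m; "tool_pos": TCP position; "tcp_rot": TCP orientation; "wrist_force": force on the tool from outside, world axes, zero at the start; "torque": the same for the moment, N m; "width": opening from 0.0 (shut) to 1.0 (fully open).
Only numpy, scipy, OpenCV 4.12 (cv2) and the standard library are available. Lean on these libraries where they do the work, as an engineer would, in place of code of your own. Each camera call takes 0.05 s, during which the arm holds its last target.

## Working session

There is one attempt and no reset: what is moved stays moved. The work goes in short steps, Python scripts to look and compute and a tool call to move; the robot and the scene stay as the last step left them, time stands still between calls to the robot, and variables do not carry over. Pictures are saved under pics/ and viewed, and the job is handed in when it is done.

Besides the shell and the picture viewer there is one more tool, called after "Request:" by a JSON object that holds its "method" and its "body". drive_tool: Moves the arm, as the interface text tells. Its arguments: {"type":"object","properties":{"steps":{"type":"array","items":{"type":"array"}},"jaw":{"type":"number"},"force":{"type":"number"}},"required":["steps"]}

```bash
mkdir -p pics
cat > h.py <<'E'
import numpy as np, cv2
from workcell import bot
from scipy.spatial.transform import Rotation as R
def cam(n):
    i=bot.camera_info(n); return i
def save(n,f):
    im=bot.read_camera(n); cv2.imwrite('pics/'+f,im[:,:,::-1]); return im
def att(i):
    a=np.array(i['attitude'],float)
    return a if a.shape==(3,3) else (R.from_rotvec(a).as_matrix() if a.size==3 else R.from_quat(a).as_matrix())
def ray(i,u,v):
    d=np.array([(u-i['cx'])/i['fx'],(v-i['cy'])/i['fy'],1.]); return np.array(i['position']),att(i)@d
def onz(i,u,v,z):
    p,d=ray(i,u,v); return p+d*(z-p[2])/d[2]
def proj(i,P):
    c=att(i).T@(np.array(P)-np.array(i['position'])); return c[0]/c[2]*i['fx']+i['cx'],c[1]/c[2]*i['fy']+i['cy']
def tri(a,b):
    (p,d),(q,e)=a,b; d=d/np.linalg.norm(d); e=e/np.linalg.norm(e)
    s=np.linalg.lstsq(np.c_[d,-e],q-p,rcond=None)[0]; x=p+s[0]*d;y=q+s[1]*e
    return (x+y)/2,np.linalg.norm(x-y)
E
python3 - <<'E'
from h import *
for n in ('scene','side','wrist'):
    print(n,bot.camera_info(n)); im=save(n,n+'0.png')
print(bot.read_state())
E
```

```text
scene {'fx': 467.7690992695705, 'fy': 467.7690992695705, 'cx': 257.26654111810024, 'cy': 194.01746814674146, 'position': array([1.40356884, 0.01288183, 1.49714048]), 'attitude': array([-1.88951642, -1.90423709,  0.57018191])}
side {'fx': 485.01685619477985, 'fy': 485.01685619477985, 'cx': 256.47395974021447, 'cy': 188.93561193523016, 'position': array([-0.05554209,  1.04329506,  1.25296951]), 'attitude': array([-0.62665381,  2.64119401, -1.1230069 ])}
wrist {'fx': 344.20532537469677, 'fy': 344.20532537469677, 'cx': 259.23473574132515, 'cy': 193.05918957665642, 'position': array([ 0.32798794, -0.59342752,  0.37349482]), 'attitude': array([ 2.41682163, -1.60032505, -0.23007511])}
{'time': 0.15, 'q': array([-1.20787953e+00,  2.64560388e-01,  1.60509785e+00, -2.69876239e-05,
        1.27367715e+00, -3.68863662e-02]), 'joint_vel': array([-0.00160977, -0.00090857, -0.0062682 ,  0.00214621, -0.00142725,
       -0.000367  ]), 'joint_torque': array([ 1.73595695e-04, -5.15903807e+01, -3.67959416e+01, -3.50619655e-05,
        8.07856384e-03,  2.30841113e-05]), 'tool_pos': array([ 0.26252861, -0.62122897,  0.23024102]), 'tcp_rot': array([-3.07734759e+00, -6.23506618e-01,  4.83999238e-04]), 'wrist_force': array([0.56540293, 0.08426746, 0.61631481]), 'torque': array([-9.10937220e-05,  2.27234551e-02, -2.24309125e-02]), 'width': 0.9989131752892261}
```

View pics/scene0.png

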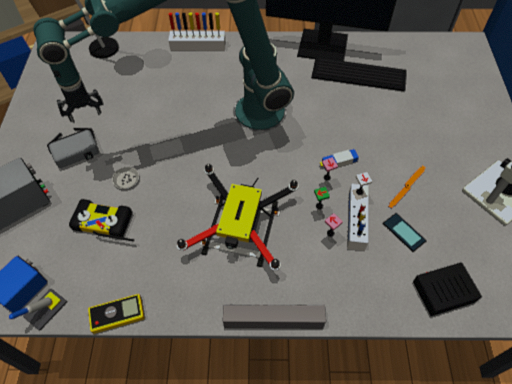

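View pics/side0.png

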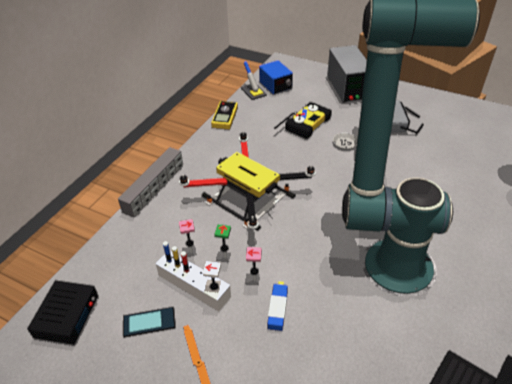

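View pics/wrist0.png

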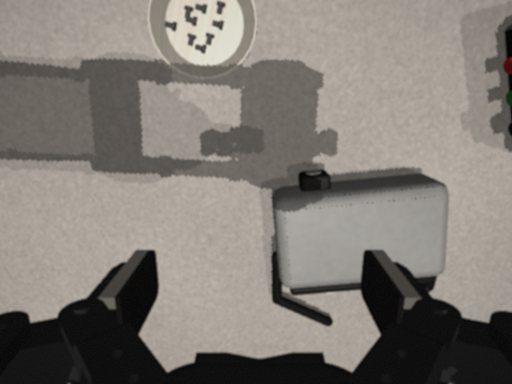

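Candidates for the mast, by pixel in the scene view: white head on the stand (363,179), pink (330,163), green (321,194) and pink (333,223). I choose the white one because it stands in the white tool stand. Next I'll check it in a close crop.

Run:
```python
import cv2,numpy as np
a=cv2.imread('pics/scene0.png')[140:260,300:400]; b=cv2.imread('pics/side0.png')[220:310,150:270]
c=cv2.imread('pics/scene0.png')[160:270,170:300]
f=lambda x:cv2.resize(x,(400,400*x.shape[0]//x.shape[1]),interpolation=cv2.INTER_CUBIC)
A,B=f(a),f(b);H=np.zeros((480,800,3),np.uint8);H[:A.shape[0],:400]=A;H[:B.shape[0],400:]=B
cv2.imwrite('pics/crop1.png',H)
cv2.imwrite('pics/crop2.png',cv2.resize(c,(650,550),interpolation=cv2.INTER_CUBIC))
```

```text
(no output)
```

View pics/crop1.png

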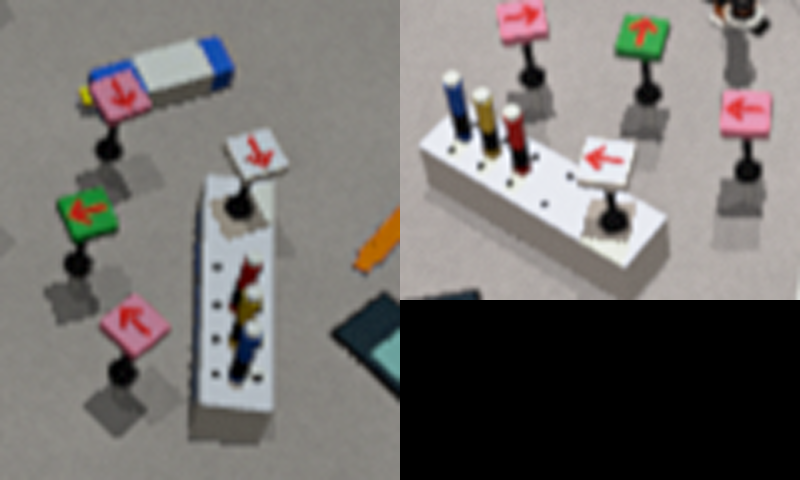

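View pics/crop2.png

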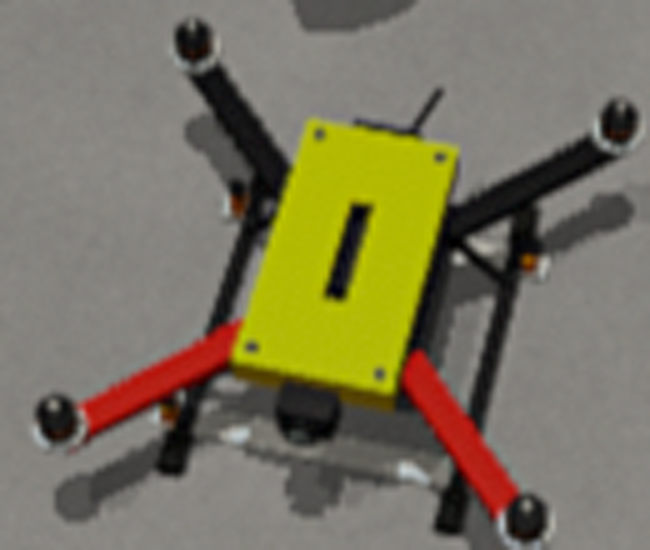

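The crop confirms it: the white head with a red arrow, scene (364,178), stands in the white stand's -x end, with the screwdrivers beyond. Now I'll measure it.

Run:
```python
from h import *
for n,win in (('scene',(350,395,165,192)),('side',(195,225,255,282))):
    im=cv2.imread(f'pics/{n}0.png'); i=bot.camera_info(n); hsv=cv2.cvtColor(im,cv2.COLOR_BGR2HSV)
    # yellow cover
    m=cv2.inRange(hsv,(22,150,120),(35,255,255))
    c=max(cv2.findContours(m,0,2)[0],key=lambda c:cv2.contourArea(cv2.convexHull(c)) if abs(cv2.minAreaRect(c)[0][0]-245)<20 else 0)
    x,y,w,h=cv2.boundingRect(c); print(n,'cover bbox',x,y,w,h)
    sub=im[y:y+h,x:x+w]; top=np.zeros(m.shape,np.uint8); cv2.drawContours(top,[c],-1,255,-1)
    # slot: dark in hull, central
    dark=((im.max(2)<90)&(cv2.erode(top,np.ones((5,5)))>0)).astype(np.uint8)
    k,l,s,ce=cv2.connectedComponentsWithStats(dark)
    for j in range(1,k):
        if s[j,4]>15: print(' dark',s[j],ce[j],onz(i,*ce[j],.128),onz(i,*ce[j],.1255)); 
        if s[j,4]>60:
            r=cv2.minAreaRect(np.argwhere(l==j)[:,::-1].astype(np.float32)); 
            pts=np.argwhere(l==j)[:,::-1]; W=np.array([onz(i,u,v,.127)[:2] for u,v in pts]); 
            U,S,V=np.linalg.svd(W-W.mean(0)); print(' slot axis',V[0],np.degrees(np.arctan2(V[0][1],V[0][0])), np.ptp((W-W.mean(0))@V.T,axis=0))
    # head
    x0,x1,y0,y1=win
    for j in [0]:
        t=im[y0:y1,x0:x1].astype(int); hs=hsv[y0:y1,x0:x1]
        print(hs[...,2].max())
    red=cv2.inRange(hsv,(0,120,120),(8,255,255))|cv2.inRange(hsv,(172,120,120),(180,255,255))
    r=np.argwhere(red[y0:y1,x0:x1]>0)[:,::-1]+[x0,y0]; W=np.array([onz(i,u,v,.154)[:2] for u,v in r]); print(' red',len(r),r.mean(0),W.mean(0))
    U,S,V=np.linalg.svd(W-W.mean(0)); print(' arrow axis',np.degrees(np.arctan2(V[0][1],V[0][0])))
def sc(x,y): return 300+x/4,140+y/4
s=bot.camera_info('scene')
# head top corners in crop (eye)
for p in ((226,138),(268,127),(288,158),(244,172)): print('head',onz(s,*sc(*p),.154))
d=lambda x,y:(170+x/5,160+y/5)
for p in ((308,120),(457,148),(393,398),(234,362)): print('cover',onz(s,*d(*p),.128))
for p in ((207,177),(274,180),(272,408),(200,404)): print('stand top',onz(s,*sc(*p),.062))
```

```text
scene cover bbox 217 184 44 55
 dark [235 201   9  19  74] [239.06756757 209.75675676] [ 0.57804148 -0.06449813  0.128     ] [ 0.5765341  -0.06463942  0.1255    ]
 slot axis [ 0.97493837 -0.22247512] -12.85445048092709 [0.07421765 0.01298938]
203
 red 18 [364.22222222 178.22222222] [0.46235947 0.37074357]
 arrow axis 21.568077226869534
side cover bbox 217 153 63 40
 dark [240 166  16  10  31] [247.25806452 170.61290323] [ 0.57601903 -0.06391296  0.128     ] [ 0.57742253 -0.06637349  0.1255    ]
247
 red 19 [209.15789474 267.05263158] [0.46569711 0.37051134]
 arrow axis -164.02918667490013
head [0.44655733 0.34547707 0.154     ]
head [0.43444914 0.38373934 0.154     ]
head [0.4676654  0.39722302 0.154     ]
head [0.48268678 0.35724402 0.154     ]
cover [ 0.47174031 -0.09420998  0.128     ]
cover [0.49493513 0.0114384  0.128     ]
cover [ 0.69221122 -0.02969149  0.128     ]
cover [ 0.66612236 -0.13567901  0.128     ]
stand top [0.42541671 0.3459859  0.062     ]
stand top [0.42842313 0.40754462 0.062     ]
stand top [0.66446344 0.37752047 0.062     ]
stand top [0.66102964 0.31630878 0.062     ]
```

Request:
{"method": "drive_tool", "body": {"steps": [[[0, -40, -35], 0], [[0, -40, -35], 0], [[41, -1.4, 0], -4], [[41, -1.4, 0], -4], [[41, -1.4, 0], -4], [[41, -1.4, 0], -4], [[41, -1.4, 0], -4], [[41, -1.4, 0], -4]], "jaw": 1, "force": 40}}

```text
time: 0.82
tool_pos: [0.4402, -0.423, 0.2858]
tcp_rot: [-2.88, -1.255, -0.0]
wrist_force: [0.2, 0.2, 0.4]
width: 1.002
```

Request:
{"method": "drive_tool", "body": {"steps": [[[41, -1.4, 0], -4], [[41, -1.4, 0], -4], [[41, -1.4, 0], -4], [[41, -1.4, 0], -4], [[41, -1.4, 0], -4], [[41, -1.4, 0], -4], [[41, -1.4, 0], -4], [[0, 0, 0], 0]]}}

```text
time: 1.48
tool_pos: [0.579, -0.1689, 0.2857]
tcp_rot: [-2.483, -1.919, -0.004]
wrist_force: [0.2, -0.7, -0.1]
width: 1.0
```

Run:
```python
from h import *
s=bot.read_state();print(s['time'],s['tool_pos'],s['tcp_rot'],s['q'])
i=bot.camera_info('wrist'); np.save('w1.npy',i,allow_pickle=True); save('wrist','w1.png'); print(i['position'],att(i)[:,2])
```

```text
1.4833 [ 0.57898339 -0.168851    0.28570875] [-2.48305356 -1.91946719 -0.00446204] [-0.32742829  0.1003703   1.69566171  0.00420621  1.34660321 -0.07372159]
[ 0.59700944 -0.10054092  0.42945951] [-0.06964386 -0.26544507 -0.96160732]
```

View pics/w1.png

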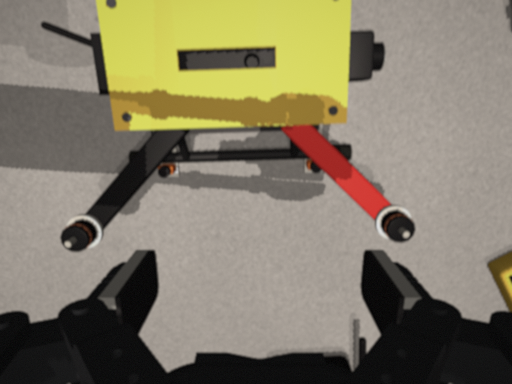

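The wrist view shows the slot at (178–275, 48–70), with a round hole in the rail beneath at about (252,60). I'll move on along the path for a more vertical look.

Request:
{"method": "drive_tool", "body": {"steps": [[[41, -1.4, 0], -4], [[41, -1.4, 0], -4], [[0, 0, 0], 0], [[0, 0, 0], 0]]}}

```text
time: 1.87
tool_pos: [0.593, -0.0947, 0.2859]
tcp_rot: [-2.353, -2.082, 0.001]
wrist_force: [0.2, -0.7, -0.6]
width: 0.995
```

Run:
```python
from h import *
s=bot.read_state();print(s['time'],s['tool_pos'],s['tcp_rot'])
i=bot.camera_info('wrist'); np.save('w2.npy',i,allow_pickle=True); im=save('wrist','w2.png')
hsv=cv2.cvtColor(im,cv2.COLOR_RGB2HSV); m=cv2.inRange(hsv,(20,110,60),(38,255,255))
c=max(cv2.findContours(m,0,2)[0],key=cv2.contourArea); top=np.zeros(m.shape,np.uint8); cv2.drawContours(top,[c],-1,255,-1)
h=((top>0)&(m==0)).astype(np.uint8);k,l,st,ce=cv2.connectedComponentsWithStats(h);j=1+np.argmax(st[1:,4]);print(st[j],ce[j])
r=cv2.minAreaRect(np.argwhere(l==j)[:,::-1].astype(np.float32));P=cv2.boxPoints(r);print(r)
W=np.array([onz(i,*p,.128) for p in P]);print(W,W.mean(0));
x,y,w,hh=st[j,:4]; cv2.imwrite('pics/slot.png',cv2.resize(im[y-10:y+hh+10,x-10:x+w+10,::-1],None,fx=6,fy=6,interpolation=cv2.INTER_CUBIC)); print(x-10,y-10)
a=cv2.approxPolyDP(cv2.convexHull(c),8,True)[:,0];print([ (tuple(p),onz(i,*p,.128).round(4)) for p in a])
```

```text
1.8667 [ 0.59304437 -0.0947384   0.28588363] [-2.35293414e+00 -2.08156905e+00  1.24263273e-03]
[ 194  134   90   24 1418] [237.89915374 145.10507757]
((237.92999267578125, 145.010009765625), (89.45366668701172, 16.155166625976562), 5.90614128112793)
[[ 0.5380391  -0.06325521  0.128     ]
 [ 0.54191153 -0.04964     0.128     ]
 [ 0.61768717 -0.0668925   0.128     ]
 [ 0.61478422 -0.08083515  0.128     ]] [ 0.5781055  -0.06515572  0.128     ]
184 124
[((np.int32(123), np.int32(68)), array([0.4927, 0.0093, 0.128 ])), ((np.int32(361), np.int32(93)), array([ 0.6867, -0.0343,  0.128 ])), ((np.int32(341), np.int32(216)), array([ 0.6639, -0.1421,  0.128 ])), ((np.int32(125), np.int32(194)), array([ 0.4695, -0.0969,  0.128 ]))]
```

View pics/slot.png

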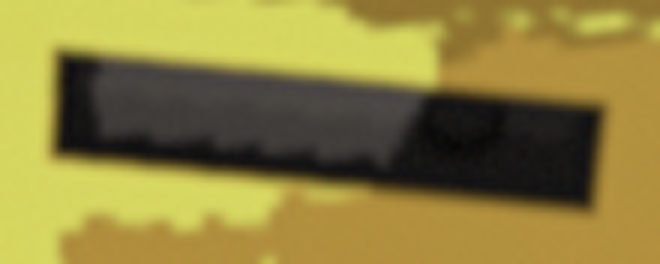

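View pics/w2.png

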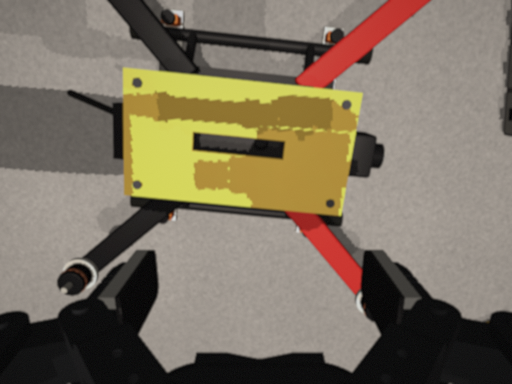

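Run:
```python
from h import *
c=np.array([.578,-.0652]);y=np.radians(-12.7);X=np.array([np.cos(y),np.sin(y)]);Y=np.array([-X[1],X[0]])
for f,p in (('w1',(252,60)),('w2',(260.7,144.5))):
    i=np.load(f+'.npy',allow_pickle=True).item()
    for z in(.1,.095):
        b=onz(i,*p,z)[:2];print(f,z,b,(b-c)@X,(b-c)@Y)
a=cv2.imread('pics/w1.png')[35:85,165:290];cv2.imwrite('pics/slot1.png',cv2.resize(a,None,fx=6,fy=6,interpolation=cv2.INTER_CUBIC))
i=np.load('w1.npy',allow_pickle=True).item()
print([onz(i,*p,.128) for p in((178.5,48.5),(274.5,47),(179.5,70),(275.5,67))])
```

```text
w1 0.1 [ 0.59800924 -0.06978258] 0.02052717129309228 -7.151134700760276e-05
w1 0.095 [ 0.59802442 -0.06931578] 0.02043934927719514 0.0003872039814363045
w2 0.1 [ 0.59744262 -0.07104745] 0.020252485892529173 -0.0014300028451944943
w2 0.095 [ 0.59737349 -0.07176191] 0.02034212159631856 -0.002142185663299297
[array([ 0.54229887, -0.04891551,  0.128     ]), array([ 0.61815551, -0.06742614,  0.128     ]), array([ 0.5379279 , -0.06483137,  0.128     ]), array([ 0.61529385, -0.0824874 ,  0.128     ])]
```

View pics/slot1.png

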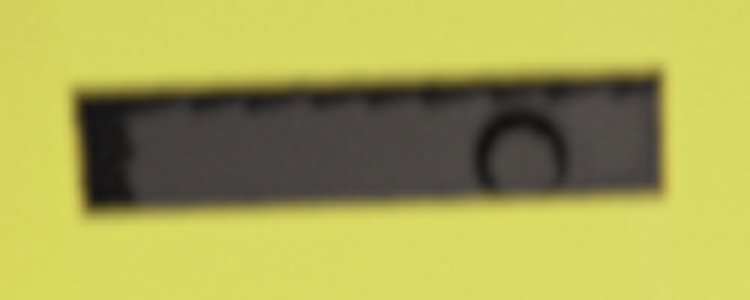

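Request:
{"method": "drive_tool", "body": {"steps": [[[41, -1.4, 0], -4], [[41, -1.4, 0], -4], [[41, -1.4, 0], -4], [[41, -1.4, 0], -4], [[41, -1.4, 0], -4], [[41, -1.4, 0], -4], [[41, -1.4, 0], -4], [[41, -1.4, 0], -4]]}}

```text
time: 2.58
tool_pos: [0.5437, 0.2242, 0.286]
tcp_rot: [1.69, 2.647, -0.001]
wrist_force: [0.6, -0.3, 1.0]
width: 1.004
```

Request:
{"method": "drive_tool", "body": {"steps": [[[0, 0, 0], 4], [[0, 0, 0], 0], [[0, 0, 0], 0]]}}

```text
time: 2.83
tool_pos: [0.5438, 0.2232, 0.2861]
tcp_rot: [1.781, 2.587, -0.001]
wrist_force: [0.1, -0.1, -0.8]
width: 1.0
```

Run:
```python
from h import *
s=bot.read_state();print(s['time'],s['tool_pos'],s['tcp_rot'])
i=bot.camera_info('wrist'); np.save('w3.npy',i,allow_pickle=True); im=save('wrist','w3.png');print(i['position'])
```

```text
2.8333 [0.54381399 0.22320102 0.28606321] [ 1.78125629e+00  2.58674599e+00 -1.16698390e-03]
[0.51877233 0.28989071 0.42940063]
```

View pics/w3.png

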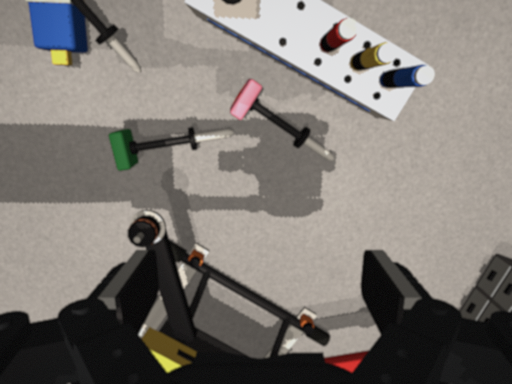

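Run:
```python
from h import *
im=save('scene','scene1.png');cv2.imwrite('pics/c3.png',cv2.resize(im[130:270,280:420,::-1],(600,600),interpolation=cv2.INTER_CUBIC))
i=np.load('w3.npy',allow_pickle=True).item()
print(att(i)[:,2],proj(i,np.array(i['position'])-[0,0,.3]))
```

```text
[ 0.09976912 -0.2611075  -0.96014009] (np.float64(259.30525239093464), np.float64(92.85299475920849))
```

View pics/c3.png

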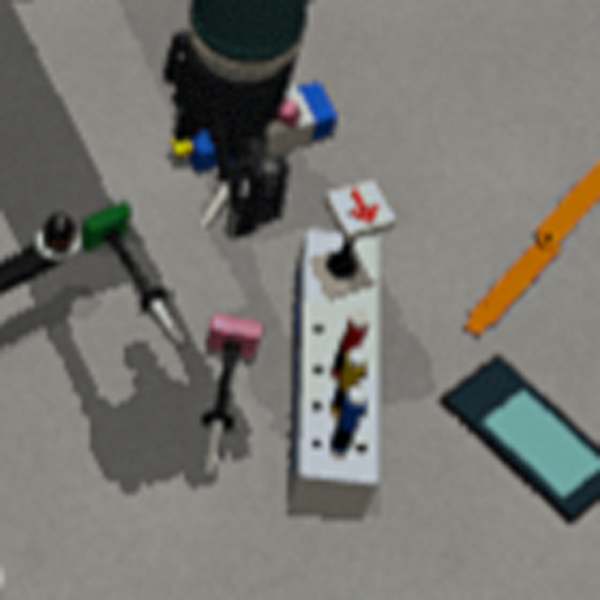

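The pink and green look-alikes have toppled by themselves: they balanced on their tips, and my tool stayed above 0.28 m. They aren't bystanders. The mast is untouched at c3 (360,210). I'll move in for a close view of its head.

Request:
{"method": "drive_tool", "body": {"steps": [[[34, -10, 0], 0], [[34, -10, 0], 0], [[0, 0, 0], 0], [[0, 0, 0], 0]]}}

```text
time: 3.27
tool_pos: [0.5004, 0.2805, 0.2862]
tcp_rot: [1.78, 2.588, -0.0]
wrist_force: [-0.2, 0.4, 0.4]
width: 1.004
```

Run:
```python
from h import *
s=bot.read_state();print(s['time'],s['tool_pos'],s['tcp_rot'])
T=R.from_rotvec(s['tcp_rot']).as_matrix();print('tool x yaw',np.degrees(np.arctan2(T[1,0],T[0,0])),'y yaw',np.degrees(np.arctan2(T[1,1],T[0,1])))
i=bot.camera_info('wrist'); np.save('w4.npy',i,allow_pickle=True); im=save('wrist','w4.png');print(i['position'])
hsv=cv2.cvtColor(im,cv2.COLOR_RGB2HSV)
u,v=proj(i,[.459,.371,.154]);print(u,v)
red=cv2.inRange(hsv,(0,110,80),(8,255,255))|cv2.inRange(hsv,(172,110,80),(180,255,255))
k,l,st,ce=cv2.connectedComponentsWithStats(red)
for j in range(1,k):
    if st[j,4]>60: 
        p=np.argwhere(l==j)[:,::-1];W=np.array([onz(i,*q,.154)[:2] for q in p]);V=np.linalg.svd(W-W.mean(0))[2][0];print(st[j],ce[j],W.mean(0),np.degrees(np.arctan2(V[1],V[0])))
u,v=int(u),int(v);cv2.imwrite('pics/head.png',cv2.resize(im[max(v-60,0):v+60,max(u-60,0):u+60,::-1],None,fx=4,fy=4,interpolation=cv2.INTER_CUBIC));print(u-60,max(v-60,0))
```

```text
3.2667 [0.50041991 0.280528   0.28621421] [ 1.78047715e+00  2.58778753e+00 -1.20718396e-04]
tool x yaw 110.94166998505155 y yaw 20.941674659142365
[0.47531994 0.34708967 0.42962042]
250.2510064239181 53.81387929881092
[ 48  17  43  44 624] [71.40865385 40.19551282] [0.33236843 0.33237118] -120.11818586177509
[230  39  44  37 567] [255.73368607  57.13580247] [0.46365441 0.37027514] 19.537015823269684
[347 111  18  19 115] [355.53043478 116.94782609] [0.55222408 0.35738951] -55.774591597491565
[249 140  30  40 671] [262.63040238 158.92399404] [0.4962723  0.30021411] -98.90739265319662
190 0
```

View pics/head.png

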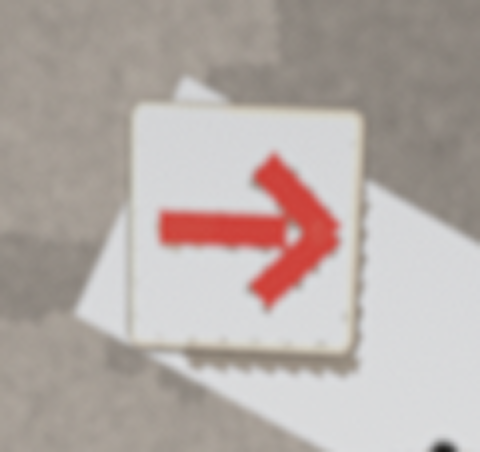

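Run:
```python
from h import *
i=np.load('w4.npy',allow_pickle=True).item()
P=np.array([onz(i,190+x/4,y/4,.154)[:2] for x,y in((132,103),(363,112),(355,352),(130,345))])
c=P.mean(0);print(P,c)
for a,b in((0,1),(3,2),(3,0),(2,1)):
    d=P[b]-P[a];print(np.linalg.norm(d),np.degrees(np.arctan2(d[1],d[0])))
T=R.from_rotvec(bot.read_state()['tcp_rot']).as_matrix();print((T.T@(np.r_[c,.127]-bot.read_state()['tool_pos']))*1000)
```

```text
[[0.43369329 0.38175406]
 [0.47365111 0.39548182]
 [0.48795632 0.35597865]
 [0.44731042 0.34174951]] [0.46065278 0.36874101]
0.042250196240215324 18.96048125838396
0.043064571281065195 19.29391217842953
0.042258613781899275 108.79804257064094
0.042013562139689216 109.90674366812217
[ 97.48094725  -6.06226529 159.16128539]
```

Request:
{"method": "drive_tool", "body": {"steps": [[[32.5, -2, 0], 0], [[32.5, -2, 0], 0], [[32.5, -2, 0], 0], [[0, 0, 0], 1.7], [[0, 0, 35], 0], [[0, 0, 35], 0], [[0, 0, 0], 0], [[0, 0, 0], 0]]}}

```text
time: 3.98
tool_pos: [0.4594, 0.3676, 0.2137]
tcp_rot: [-1.821, -2.558, 0.009]
wrist_force: [-0.3, -0.7, 0.8]
width: 1.002
```

Run:
```python
from h import *
s=bot.read_state();print(s['time'],s['tool_pos'],s['tcp_rot'])
T=R.from_rotvec(s['tcp_rot']).as_matrix();print('y yaw',np.degrees(np.arctan2(T[1,1],T[0,1])),(T.T@(np.array([.4605,.3692,.124])-s['tool_pos']))*1000)
save('wrist','w5.png');save('side','s5.png')
```

```text
3.9833 [0.45941663 0.36758825 0.21373796] [-1.82116599 -2.55801057  0.00918412]
y yaw 19.10200667355833 [ 1.36284241  2.05711543 89.72504561]
```

View pics/w5.png

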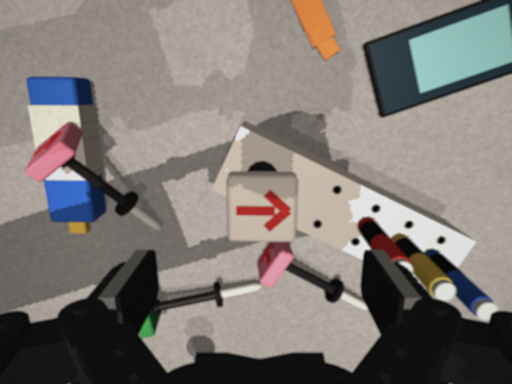

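View pics/s5.png

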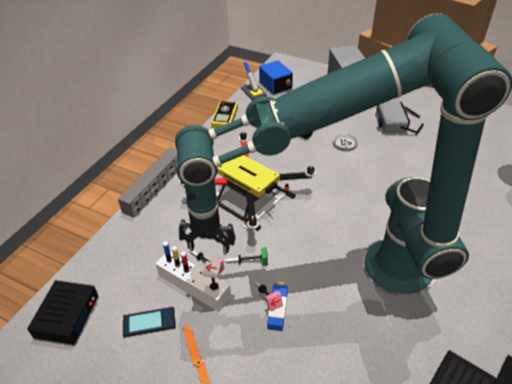

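Request:
{"method": "drive_tool", "body": {"steps": [[[1, 2, 30], 0], [[0, 0, 30], 0], [[0, 0, 29], 0], [[0, 0, 0], 0], [[0, 0, 0], 0]]}}

```text
time: 4.5
tool_pos: [0.4619, 0.3713, 0.1279]
tcp_rot: [-1.82, -2.56, 0.001]
wrist_force: [0.4, -0.0, -0.4]
width: 1.001
```

Request:
{"method": "drive_tool", "body": {"steps": [[[0, 0, 0], 0], [[0, 0, 0], 0], [[0, 0, 0], 0], [[0, 0, 0], 0], [[0, 0, 0], 0], [[0, 0, 0], 0]], "jaw": 0, "force": 40}}

```text
time: 5.0
tool_pos: [0.4627, 0.3727, 0.13]
tcp_rot: [1.819, 2.56, 0.006]
wrist_force: [0.1, -0.5, 6.5]
width: 0.51
```

Run:
```python
from h import *
s=bot.read_state();print(s)
save('wrist','w6.png')
```

```text
{'time': 5.0, 'q': array([6.36082908e-01, 1.92955055e-01, 1.88585200e+00, 1.86869921e-04,
       1.05872609e+00, 3.00667113e-01]), 'joint_vel': array([ 0.0005447 , -0.00027749,  0.0006794 ,  0.00093285,  0.00038257,
       -0.00096166]), 'joint_torque': array([-1.93487490e-01, -4.10011303e+01, -3.12762523e+01, -6.89842156e-02,
       -3.86074483e-01, -3.50196678e-03]), 'tool_pos': array([0.46269024, 0.37270829, 0.12995549]), 'tcp_rot': array([1.81893536, 2.56009069, 0.00613658]), 'wrist_force': array([ 0.08632831, -0.54169887,  6.48152426]), 'torque': array([-0.10016365,  0.1768062 ,  0.01104316]), 'width': 0.5100623438369035}
```

View pics/w6.png

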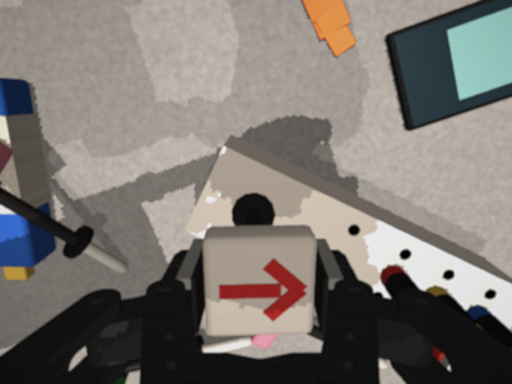

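The grip is on: opening 0.51 (43 mm, matching the 44 mm head), with the arrow aligned to the jaws. Now I'll lift straight up.

Request:
{"method": "drive_tool", "body": {"steps": [[[0, 0, -12], 0], [[0, 0, -20], 0], [[0, 0, -25], 0], [[0, 0, -30], 0], [[0, 0, -35], 0], [[0, 0, -35], 0], [[0, 0, 0], 0], [[0, 0, 0], 0]]}}

```text
time: 5.72
tool_pos: [0.4629, 0.3727, 0.289]
tcp_rot: [1.818, 2.559, 0.011]
wrist_force: [-0.3, 0.6, -1.6]
width: 0.51
```

Run:
```python
from h import *
s=bot.read_state();print(s['time'],s['tool_pos'],s['tcp_rot'],s['wrist_force'],s['width'],s['q'])
im=save('wrist','w7.png');im=save('side','s7.png');im=save('scene','sc7.png')
```

```text
5.7167 [0.46285364 0.37273399 0.28900963] [1.81826441 2.55912055 0.01116887] [-0.29504522  0.55974013 -1.61022429] 0.5102925590953694 [6.36017092e-01 7.63683603e-02 1.71565929e+00 5.70617218e-05
 1.34209453e+00 3.00689321e-01]
```

View pics/s7.png

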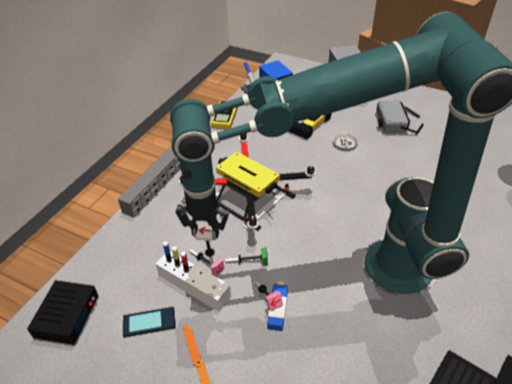

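View pics/w7.png

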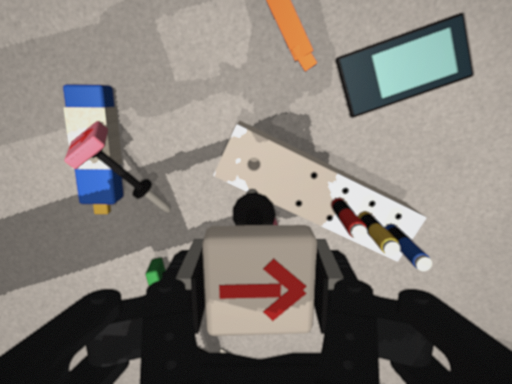

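Run:
```python
from h import *
i=bot.camera_info('wrist');s=bot.read_state();T=R.from_rotvec(s['tcp_rot']).as_matrix()
im=cv2.imread('pics/w7.png');cv2.imwrite('pics/w7c.png',cv2.resize(im[180:350,190:330],None,fx=4,fy=4,interpolation=cv2.INTER_CUBIC))
hsv=cv2.cvtColor(im,cv2.COLOR_BGR2HSV);red=cv2.inRange(hsv,(0,110,60),(8,255,255))|cv2.inRange(hsv,(172,110,60),(180,255,255))
p=np.argwhere(red[240:340,210:315]>0)[:,::-1]+[210,240]
W=np.array([T.T@(onz(i,*q,s['tool_pos'][2]+.024)-s['tool_pos']) for q in p])*1000;print(W.mean(0),W.min(0),W.max(0))
```

```text
[ -3.1400854    4.37487172 -24.00852728] [-16.50334141 -15.39144846 -24.04471777] [ 10.23456857  18.48422693 -23.95755397]
```

View pics/w7c.png

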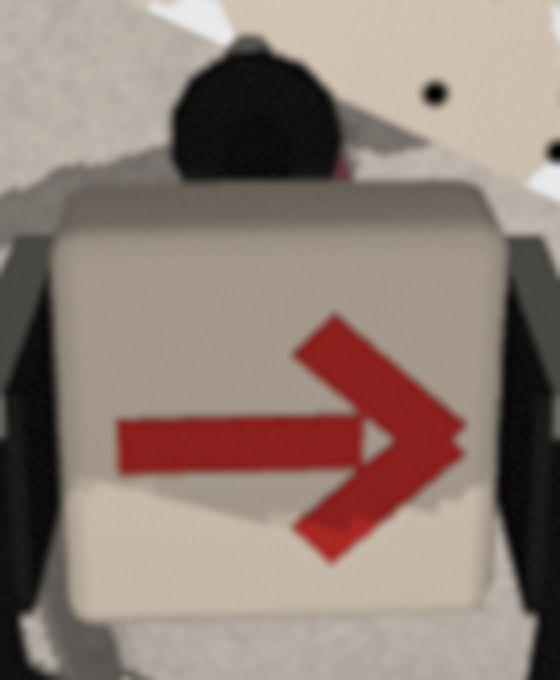

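Run:
```python
from h import *
s=bot.read_state();T=R.from_rotvec(s['tcp_rot']).as_matrix();print('tool z',T[:,2])
for n,f in(('scene','sc7'),('side','s7')):
    i=bot.camera_info(n);h=s['tool_pos']-T[:,0]*.003
    for z in (.305,.228,.222,.175): print(n,z,proj(i,[h[0],h[1],z]))
    u,v=map(int,proj(i,[h[0],h[1],.23]));im=cv2.imread(f'pics/{f}.png');cv2.imwrite(f'pics/{f}c.png',cv2.resize(im[v-40:v+40,u-40:u+40],(640,640),interpolation=cv2.INTER_CUBIC));print(u-40,v-40)
i=bot.camera_info('wrist');C=att(i);print('cam in tool',T.T@C, T.T@(np.array(i['position'])-s['tool_pos']))
p=s['tool_pos']-T[:,0]*.003; print([proj(i,p+T[:,2]*d) for d in(-.024,.062,.114)])
```

```text
tool z [-0.00208634 -0.00152569 -0.99999666]
scene 0.305 (np.float64(372.1069876283683), np.float64(151.17855325614786))
scene 0.228 (np.float64(367.52141518519113), np.float64(165.4084801288294))
scene 0.222 (np.float64(367.17984435341856), np.float64(166.46844113003368))
scene 0.175 (np.float64(364.5776661075538), np.float64(174.5435084432613))
327 125
side 0.305 (np.float64(205.8805993534314), np.float64(231.42686738019273))
side 0.228 (np.float64(208.5125470166368), np.float64(250.25746268003957))
side 0.222 (np.float64(208.70872968722682), np.float64(251.66107587735704))
side 0.175 (np.float64(210.2039112946944), np.float64(262.35853773938624))
168 209
cam in tool [[ 9.05534011e-04 -9.60470782e-01 -2.78379338e-01]
 [ 9.99999588e-01  8.85787424e-04  1.96712508e-04]
 [ 5.76483007e-05 -2.78379402e-01  9.60471189e-01]] [ 0.07108674  0.00037892 -0.14341857]
[(np.float64(258.11777145367273), np.float64(289.4975172797076)), (np.float64(258.54897156011987), np.float64(215.13012295369043)), (np.float64(258.6806859697916), np.float64(192.4138543442347))]
```

View pics/sc7c.png

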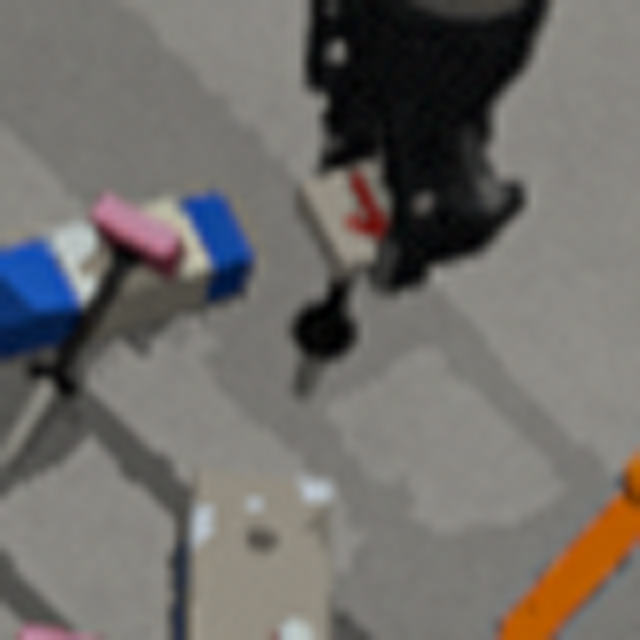

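View pics/s7c.png

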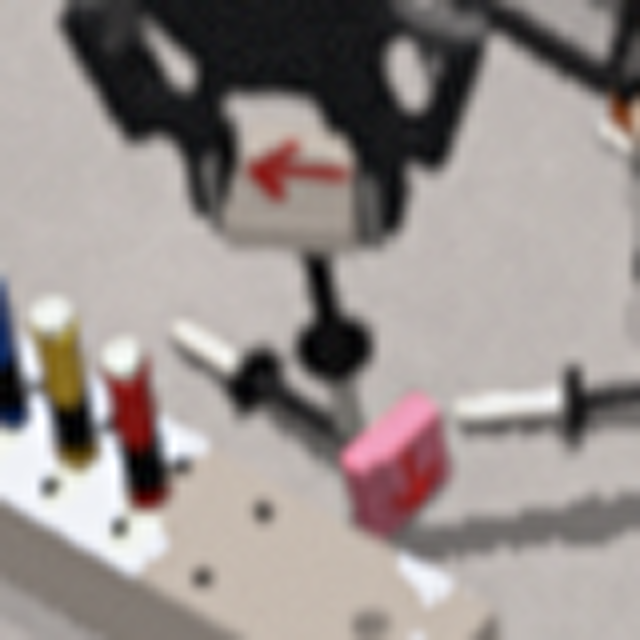

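Run:
```python
from h import *
a,b=bot.camera_info('scene'),bot.camera_info('side');s=bot.read_state();T=R.from_rotvec(s['tcp_rot']).as_matrix()
for p,q in (((367.6,166.2),(209.9,252.1)),((364.9,173.75),(211.1,262.1))):
    x,e=tri(ray(a,*p),ray(b,*q));print(x,e,(T.T@(x-s['tool_pos']))*1000)
i=bot.camera_info('wrist')
# collar bottom circle centre ~ in wrist: (254,~212)
o=onz(i,254,213,.225);print((T.T@(o-s['tool_pos']))*1000)
```

```text
[0.45886083 0.36889181 0.22132276] 0.002822149962178968 [-1.38269259 -2.14941129 61.60015066]
[0.45912924 0.36845337 0.17721688] 0.0017057949497423352 [ -1.85177041  -1.9311669  105.70598713]
[-0.13263814 -2.81070877 57.92358984]
```

Request:
{"method": "drive_tool", "body": {"steps": [[[-38.2, -1.7, 0], 2.65], [[-38.2, 0.1, 0], 2.65], [[-38.2, 1.9, 0], 2.65], [[-38, 3.6, 0], 2.65], [[-37.8, 5.4, 0], 2.65], [[-37.5, 7.1, 0], 2.65], [[-37.2, 8.9, 0], 2.65], [[-36.7, 10.6, 0], 2.65]]}}

```text
time: 6.53
tool_pos: [0.5482, 0.0769, 0.2818]
tcp_rot: [-2.26, -2.178, 0.005]
wrist_force: [0.1, 0.0, -0.6]
width: 0.508
```

Request:
{"method": "drive_tool", "body": {"steps": [[[-36.2, 12.2, 0], 2.65], [[-35.6, 13.9, 0], 2.65], [[-34.9, 15.5, 0], 2.65], [[-34.1, 17.1, 0], 2.65], [[0, 0, 0], 0], [[0, 0, 0], 0], [[0, 0, 0], 0]]}}

```text
time: 7.12
tool_pos: [0.5921, -0.0672, 0.2821]
tcp_rot: [-2.45, -1.962, 0.003]
wrist_force: [-0.9, 0.1, -0.9]
width: 0.507
```

```bash
cat > st.py <<'E'
from h import *
def st(dx=None,dz=None):
    s=bot.read_state();T=R.from_rotvec(s['tcp_rot']).as_matrix()
    print(s['time'],s['tool_pos'].round(4),'F',s['wrist_force'].round(1),'w',round(s['width'],3),'yyaw',np.degrees(np.arctan2(T[1,1],T[0,1])).round(2))
    c=np.array([.5783,-.0653]);y=np.radians(-12.7);X=np.array([np.cos(y),np.sin(y)]);Y=np.array([-X[1],X[0]])
    t=s['tool_pos']+T@np.array([-.0022,-.0025,.113]);print('tip est',t.round(4),'drone x,y mm',((t[:2]-c)@X*1000).round(2),((t[:2]-c)@Y*1000).round(2))
    return s,T,t
E
python3 - <<'E'
from st import *
s,T,t=st()
for n in('scene','side','wrist'):
    i=bot.camera_info(n);im=save(n,n+'8.png');u,v=map(int,proj(i,t));print(n,proj(i,t))
    if n!='wrist':
        cv2.imwrite(f'pics/{n}8c.png',cv2.resize(im[v-45:v+35,u-40:u+40,::-1],(640,640),interpolation=cv2.INTER_CUBIC));print(u-40,v-45)
E
```

```text
7.1167 [ 0.5921 -0.0672  0.2821] F [-0.9  0.1 -0.9] w 0.507 yyaw -12.62
tip est [ 0.5887 -0.0686  0.1691] drone x,y mm 10.88 -0.96
scene (np.float64(237.25998778009034), np.float64(206.11104021552038))
197 161
side (np.float64(244.258202845269), np.float64(159.82454181651326))
204 114
wrist (np.float64(255.4294025818674), np.float64(192.89120380914284))
```

View pics/scene8c.png

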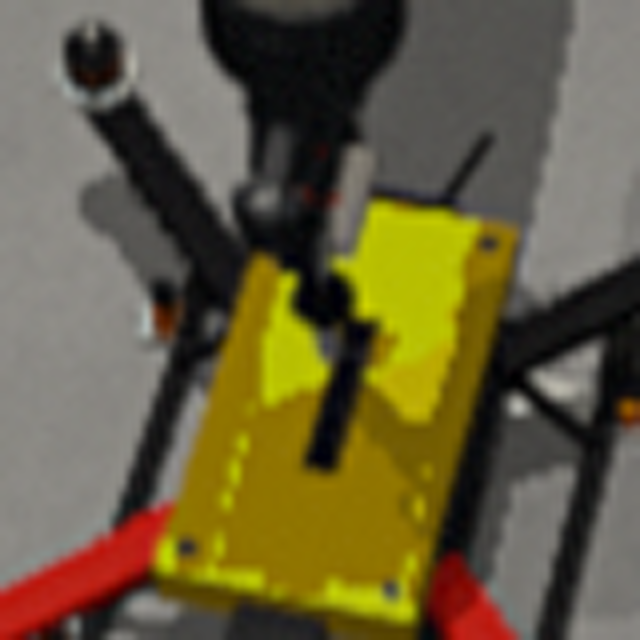

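View pics/side8c.png

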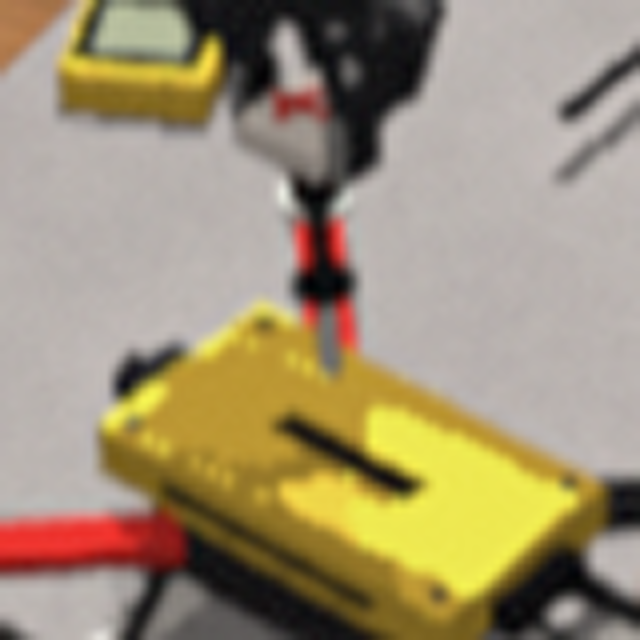

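View pics/wrist8.png

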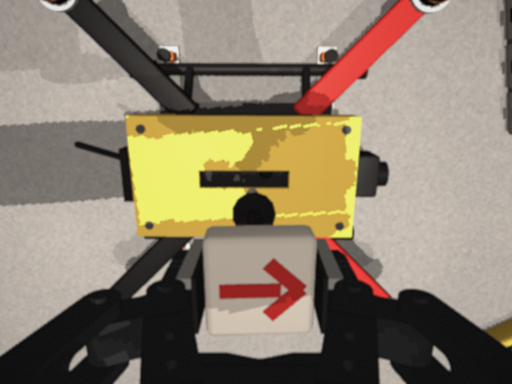

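Run:
```python
from st import *
s,T,t=st()
a,b=bot.camera_info('scene'),bot.camera_info('side')
c=np.array([.5783,-.0653]);y=np.radians(-12.7);X=np.array([np.cos(y),np.sin(y)]);Y=np.array([-X[1],X[0]])
for p,q in (((238.25,205.6),(245.6,160.5)),((197+322/8,161+300/8),(204+325/8,114+285/8))):
    x,e=tri(ray(a,*p),ray(b,*q));print(x,e,(T.T@(x-s['tool_pos']))*1000,(x[:2]-c)@X,(x[:2]-c)@Y)
# slot ends scene/side now at cover height
for i,P in((a,((197+360/8,161+325/8),(197+322/8,161+467/8))),(b,((204+415/8,114+488/8),(204+285/8,114+424/8)))):
    W=[onz(i,*p,.127) for p in P];print(W,(W[0]+W[1])/2)
# wrist slot
i=bot.camera_info('wrist');W=np.array([onz(i,*p,.128) for p in((200,171),(288.5,171),(288.5,188),(200,187.5))]);print(W,W.mean(0))
```

```text
7.2667 [ 0.5926 -0.066   0.2835] F [ 1.  -0.4  0.4] w 0.508 yyaw -12.49
tip est [ 0.5895 -0.0675  0.1705] drone x,y mm 11.42 0.27
[ 0.58429383 -0.06685014  0.16770723] 0.0037094594012019436 [ -2.64306736  -7.72712585 115.77556016] 0.006187978845487542 -0.0001944914797731146
[ 0.5863577  -0.06792662  0.2146414 ] 0.0030109208688771797 [-3.23541179 -5.54727562 68.83802763] 0.00843801657037932 -0.0007909089983251747
[array([ 0.54456091, -0.05541578,  0.127     ]), array([ 0.61536773, -0.06953269,  0.127     ])] [ 0.57996432 -0.06247423  0.127     ]
[array([ 0.53887235, -0.05766715,  0.127     ]), array([ 0.60994097, -0.07013708,  0.127     ])] [ 0.57440666 -0.06390211  0.127     ]
[[ 0.54221143 -0.04978768  0.128     ]
 [ 0.61894408 -0.06667261  0.128     ]
 [ 0.61593853 -0.08202688  0.128     ]
 [ 0.53823367 -0.064457    0.128     ]] [ 0.57883193 -0.06573604  0.128     ]
```

Request:
{"method": "drive_tool", "body": {"steps": [[[0, 0, 12], 0], [[0, 0, 12], 0], [[0, 0, 9], 0], [[0, 0, 0], 0], [[0, 0, 0], 0]]}}

```text
time: 7.68
tool_pos: [0.5921, -0.0669, 0.2493]
tcp_rot: [-2.449, -1.964, 0.003]
wrist_force: [-0.3, -0.6, -1.0]
width: 0.504
```

Run:
```python
from st import *
s,T,t=st()
for n in('scene','side','wrist'):
    i=bot.camera_info(n);im=save(n,n+'9.png');u,v=map(int,proj(i,t));
    if n!='wrist':
        print(n,u-30,v-40);cv2.imwrite(f'pics/{n}9c.png',cv2.resize(im[v-40:v+20,u-30:u+30,::-1],(480,480),interpolation=cv2.INTER_CUBIC))
a=cv2.imread('pics/scene9c.png');b=cv2.imread('pics/side9c.png');cv2.imwrite('pics/ab9.png',cv2.resize(np.hstack([a,b]),(800,400)))
```

```text
7.6833 [ 0.5921 -0.0669  0.2493] F [-0.3 -0.6 -1. ] w 0.504 yyaw -12.56
tip est [ 0.5888 -0.0685  0.1363] drone x,y mm 10.98 -0.8
scene 207 171
side 214 126
```

View pics/ab9.png

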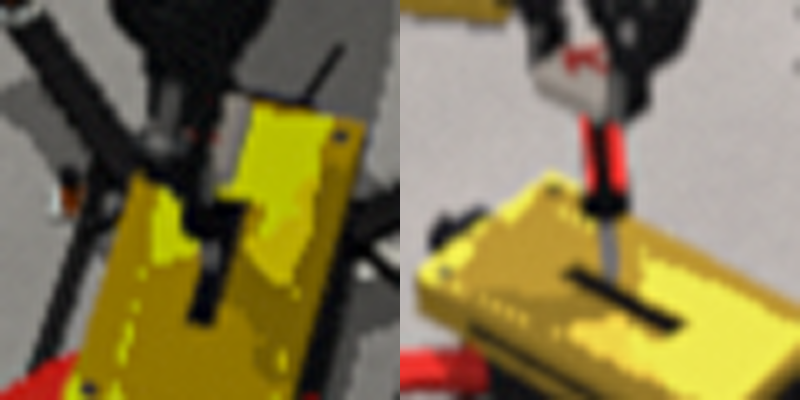

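Request:
{"method": "drive_tool", "body": {"steps": [[[0, 0, 5], 0], [[0, 0, 5], 0], [[0, 0, 5], 0], [[0, 0, 0], 0]]}}

```text
time: 8.17
tool_pos: [0.5923, -0.0674, 0.2345]
tcp_rot: [-2.45, -1.963, 0.003]
wrist_force: [0.7, -0.1, -0.2]
width: 0.504
```

Request:
{"method": "drive_tool", "body": {"steps": [[[0, 0, 5], 0], [[0, 0, 5], 0], [[0, 0, 5], 0], [[0, 0, 0], 0], [[0, 0, 0], 0]]}}

```text
time: 8.58
tool_pos: [0.5928, -0.0674, 0.2204]
tcp_rot: [-2.451, -1.964, 0.001]
wrist_force: [0.2, 0.1, -0.7]
width: 0.509
```

Run:
```python
from st import *
s,T,t=st()
for n in('scene','side'):
    i=bot.camera_info(n);im=save(n,n+'10.png');u,v=map(int,proj(i,t));
    cv2.imwrite(f'pics/{n}10c.png',cv2.resize(im[v-50:v+10,u-30:u+30,::-1],(480,480),interpolation=cv2.INTER_CUBIC))
a=cv2.imread('pics/scene10c.png');b=cv2.imread('pics/side10c.png');cv2.imwrite('pics/ab10.png',cv2.resize(np.hstack([a,b]),(800,400)))
```

```text
8.5833 [ 0.5928 -0.0674  0.2204] F [ 0.2  0.1 -0.7] w 0.509 yyaw -12.59
tip est [ 0.5897 -0.069   0.1074] drone x,y mm 11.93 -1.09
```

View pics/ab10.png

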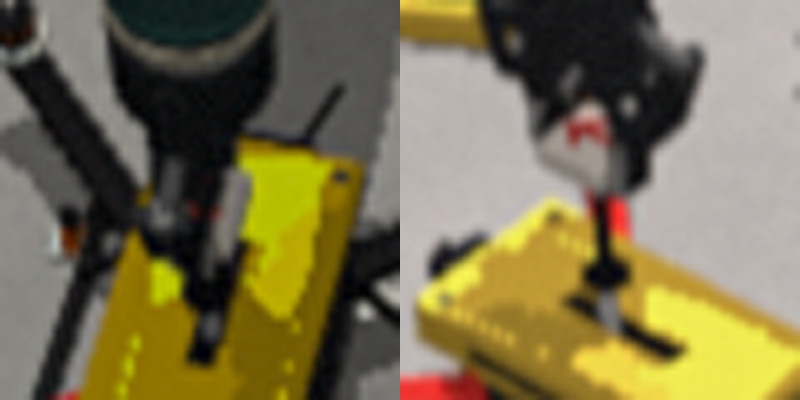

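Through the slot with no contact. Now I'll lower in small steps to find the rail.

Request:
{"method": "drive_tool", "body": {"steps": [[[0, 0, 2.5], 0], [[0, 0, 2.5], 0], [[0, 0, 2], 0], [[0, 0, 0], 0], [[0, 0, 0], 0]]}}

```text
time: 9.1
tool_pos: [0.5931, -0.0674, 0.214]
tcp_rot: [-2.451, -1.964, 0.0]
wrist_force: [-0.4, 0.1, -0.7]
width: 0.508
```

Request:
{"method": "drive_tool", "body": {"steps": [[[0, 0, 1.5], 0], [[0, 0, 0], 0], [[0, 0, 0], 0]]}}

```text
time: 9.35
tool_pos: [0.5934, -0.0675, 0.2134]
tcp_rot: [2.451, 1.964, 0.001]
wrist_force: [-1.2, 0.3, 3.9]
width: 0.504
```

Contact at TCP z 0.2134, as expected, with 4 N. Adding slight pressure and sliding towards the nose (+tool y).

Request:
{"method": "drive_tool", "body": {"steps": [[[0, 1, 1], 0], [[0, 1, 0], 0], [[0, 1, 0], 0], [[0, 1, 0], 0], [[0, 0, 0], 0]]}}

```text
time: 9.77
tool_pos: [0.5959, -0.0679, 0.2131]
tcp_rot: [-2.45, -1.963, 0.003]
wrist_force: [-5.2, 1.9, 9.6]
width: 0.504
```

Request:
{"method": "drive_tool", "body": {"steps": [[[0, 1, 0], 0], [[0, 1, 0], 0], [[0, 1, 0], 0], [[0, 0, 0], 0]]}}

```text
time: 10.1
tool_pos: [0.6002, -0.069, 0.212]
tcp_rot: [2.451, 1.964, 0.001]
wrist_force: [-0.2, 0.8, -0.5]
width: 0.506
```

The force has dropped to zero and the tool has sunk at tip x of about +19 mm, so it looks like the bore. Lowering gently.

Request:
{"method": "drive_tool", "body": {"steps": [[[0, 0, 1.5], 0], [[0, 0, 1.5], 0], [[0, 0, 0], 0], [[0, 0, 0], 0]]}}

```text
time: 10.43
tool_pos: [0.6008, -0.069, 0.2086]
tcp_rot: [2.451, 1.964, 0.002]
wrist_force: [2.9, 0.2, -0.2]
width: 0.507
```

Request:
{"method": "drive_tool", "body": {"steps": [[[0, 0.8, 2], 0], [[0, 0, 2], 0], [[0, 0, 0], 0], [[0, 0, 0], 0]]}}

```text
time: 10.77
tool_pos: [0.6011, -0.0691, 0.2043]
tcp_rot: [2.451, 1.964, 0.001]
wrist_force: [3.6, -0.9, -1.3]
width: 0.506
```

Request:
{"method": "drive_tool", "body": {"steps": [[[0, 1, 2.5], 0], [[0, 0, 2.5], 0], [[0, 0, 0], 0], [[0, 0, 0], 0]]}}

```text
time: 11.1
tool_pos: [0.6015, -0.0693, 0.199]
tcp_rot: [-2.451, -1.964, 0.001]
wrist_force: [3.1, 0.7, -2.7]
width: 0.506
```

Request:
{"method": "drive_tool", "body": {"steps": [[[0, 0.5, 1.5], 0], [[0, 0, 1.5], 0], [[0, 0, 0], 0], [[0, 0, 0], 0]]}}

```text
time: 11.43
tool_pos: [0.6019, -0.0695, 0.1963]
tcp_rot: [-2.451, -1.964, 0.001]
wrist_force: [2.5, 0.1, -1.3]
width: 0.507
```

Request:
{"method": "drive_tool", "body": {"steps": [[[0, 0, 1], 0], [[0, 0, 0], 0], [[0, 0, 0], 0]]}}

```text
time: 11.68
tool_pos: [0.602, -0.0694, 0.196]
tcp_rot: [-2.451, -1.964, 0.0]
wrist_force: [-0.4, 1.4, 1.5]
width: 0.506
```

Request:
{"method": "drive_tool", "body": {"steps": [[[0, 0, 1.5], 0], [[0, 0, 0], 0], [[0, 0, 0], 0]]}}

```text
time: 11.93
tool_pos: [0.6021, -0.0693, 0.1959]
tcp_rot: [-2.452, -1.964, -0.0]
wrist_force: [-2.6, 1.9, 7.8]
width: 0.51
```

Run:
```python
from st import *
s,T,t=st()
for n in('scene','side'):
    i=bot.camera_info(n);im=save(n,n+'11.png');u,v=map(int,proj(i,t));
    cv2.imwrite(f'pics/{n}11c.png',cv2.resize(im[v-50:v+10,u-30:u+30,::-1],(480,480),interpolation=cv2.INTER_CUBIC))
a=cv2.imread('pics/scene11c.png');b=cv2.imread('pics/side11c.png');cv2.imwrite('pics/ab11.png',cv2.resize(np.hstack([a,b]),(800,400)))
```

```text
11.9333 [ 0.6021 -0.0693  0.1959] F [-2.6  1.9  7.8] w 0.51 yyaw -12.6
tip est [ 0.5992 -0.0709  0.0829] drone x,y mm 21.65 -0.86
```

View pics/ab11.png

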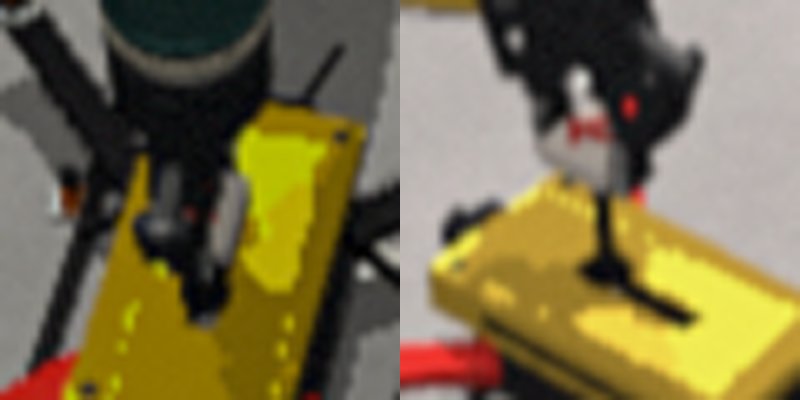

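Firm stop at z 0.1959, 17.5 mm below the rail contact, with the collar on the cover: it's home. I'll ease the pressure, open the jaws and lift away.

Request:
{"method": "drive_tool", "body": {"steps": [[[0, 0, -1.5], 0], [[0, 0, 0], 0]]}}

```text
time: 12.2
tool_pos: [0.6022, -0.0696, 0.1959]
tcp_rot: [2.451, 1.964, 0.0]
wrist_force: [0.0, 1.4, 3.8]
width: 0.512
```

Request:
{"method": "drive_tool", "body": {"steps": [[[0, 0, 0], 0], [[0, 0, 0], 0], [[0, 0, 0], 0], [[0, 0, 0], 0], [[0, 0, 0], 0], [[0, 0, 0], 0]], "jaw": 1}}

```text
time: 12.7
tool_pos: [0.6022, -0.0695, 0.1955]
tcp_rot: [-2.452, -1.964, 0.0]
wrist_force: [0.1, 0.8, -0.5]
width: 1.004
```

Request:
{"method": "drive_tool", "body": {"steps": [[[0, 0, -10], 0], [[0, 0, -20], 0], [[0, 0, -30], 0], [[0, 0, -40], 0], [[0, 0, -40], 0], [[-20, 0, 0], 0], [[0, 0, 0], 0], [[0, 0, 0], 0]]}}

```text
time: 13.37
tool_pos: [0.5981, -0.0894, 0.3372]
tcp_rot: [2.452, 1.962, 0.002]
wrist_force: [0.5, 0.9, -0.7]
width: 1.0
```

Run:
```python
from st import *
s,T,t=st()
for n in('scene','side','wrist'):
    i=bot.camera_info(n);np.save(n+'12.npy',i,allow_pickle=True);im=save(n,n+'12.png');u,v=map(int,proj(i,[.599,-.071,.15]))
    if n!='wrist':cv2.imwrite(f'pics/{n}12c.png',cv2.resize(im[v-30:v+30,u-30:u+30,::-1],(480,480),interpolation=cv2.INTER_CUBIC));print(n,u-30,v-30)
a=cv2.imread('pics/scene12c.png');b=cv2.imread('pics/side12c.png');cv2.imwrite('pics/ab12.png',cv2.resize(np.hstack([a,b]),(800,400)))
```

```text
13.3667 [ 0.5981 -0.0894  0.3372] F [ 0.5  0.9 -0.7] w 1.0 yyaw -12.66
tip est [ 0.5954 -0.091   0.2242] drone x,y mm 22.35 -21.35
scene 206 181
side 212 132
```

View pics/ab12.png

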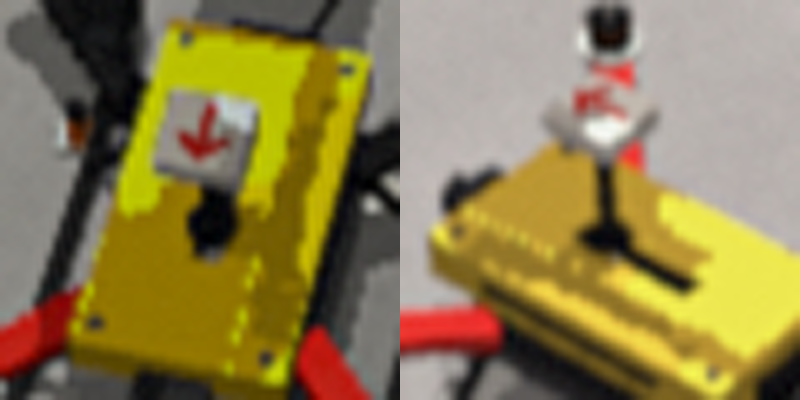

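View pics/wrist12.png

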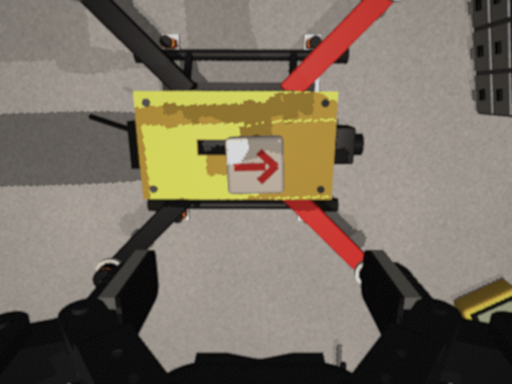

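View pics/scene12.png

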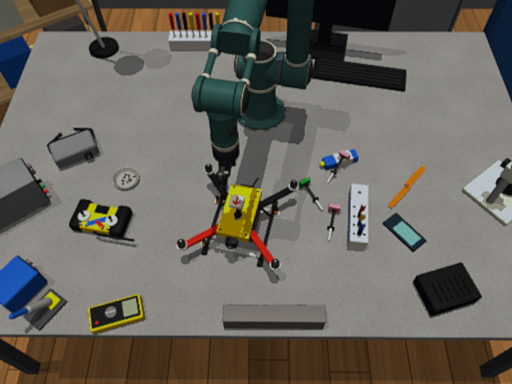

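Run:
```python
from st import *
res={}
for n,z in(('scene',(206,181)),('wrist',None),('side',(212,132))):
    im=cv2.imread(f'pics/{n}12.png');i=np.load(n+'12.npy',allow_pickle=True).item();hsv=cv2.cvtColor(im,cv2.COLOR_BGR2HSV)
    red=cv2.inRange(hsv,(0,110,60),(8,255,255))|cv2.inRange(hsv,(172,110,60),(180,255,255))
    x0,x1,y0,y1=dict(scene=(226,248,192,210),wrist=(225,285,135,195),side=(236,252,140,150))[n]
    p=np.argwhere(red[y0:y1,x0:x1]>0)[:,::-1]+[x0,y0];W=np.array([onz(i,*q,.220)[:2] for q in p]);V=np.linalg.svd(W-W.mean(0))[2][0]
    V=V*np.sign(V[0]);c=p.mean(0);res[n]=ray(i,*c);print(n,len(p),c,W.mean(0),'yaw',np.degrees(np.arctan2(V[1],V[0])))
for a,b in(('scene','wrist'),('side','wrist'),('scene','side')):print(a,b,tri(res[a],res[b]))
i=np.load('wrist12.npy',allow_pickle=True).item()
H=np.array([onz(i,*q,.220) for q in((226,138),(284,136),(284,193),(228,194))]);print('head c',H.mean(0),np.linalg.norm(H[1]-H[0]))
c=np.array([.5783,-.0653]);y=np.radians(-12.7);X=np.array([np.cos(y),np.sin(y)]);Y=np.array([-X[1],X[0]]);d=H.mean(0)[:2]-c;print(d@X*1000,d@Y*1000)
im=cv2.imread('pics/scene12.png');cv2.imwrite('pics/z.png',cv2.resize(im[190:225,215:255],None,fx=14,fy=14,interpolation=cv2.INTER_CUBIC))
```

```text
scene 26 [235.92307692 201.26923077] [ 0.6016124  -0.07041805] yaw -9.338072020926827
wrist 533 [259.61913696 166.20637899] [ 0.60142524 -0.07128608] yaw -10.359958696014296
side 23 [242.13043478 144.56521739] [ 0.60320635 -0.08440939] yaw 82.66675427365122
scene wrist (array([ 0.60153576, -0.0708214 ,  0.22008519]), np.float64(0.0008430134867794065))
side wrist (array([ 0.5993101 , -0.0713784 ,  0.22958365]), np.float64(0.0064834657941435685))
scene side (array([ 0.60123614, -0.0733738 ,  0.22530935]), np.float64(0.008970702671826461))
head c [ 0.59840658 -0.07034573  0.22      ] 0.043286947980560465
20.723945178737335 -0.5019320669170703
```

View pics/z.png

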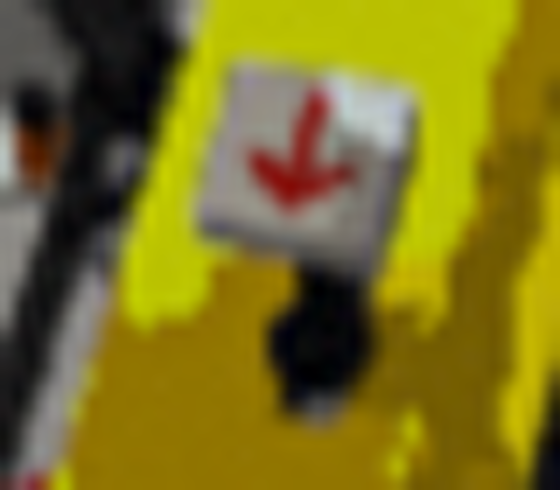

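```bash
python3 -c "
from h import *
print(bot.finish_job())"
```

```text
the job is handed in; nothing more can be done
None
```

The mast is in the hidden socket with its collar on the cover, upright, its arrow pointing at the nose. I handed the job in at about 13.5 s; no verdict is reported.

**What I did:** I gripped the white head and drew the mast out of the stand. I lowered the foot through the slot about 11 mm ahead of its middle and touched the rail at 4 N. Then I slid it towards the nose under about 10 N at most, until the force fell away at about +19 mm. It went down to a firm stop 17.5 mm below the rail contact (18 mm expected), ending about 21 mm ahead of the slot's middle. I then opened the jaws and lifted clear.

**Last checks:**
- **Height:** scene and wrist views together put the head's top at 0.220 m, which is exactly home.
- **Position:** the head is 0.5 mm off the slot's centre line, and the mast is upright in the views.
- **Arrow:** it is about 2–3° off the nose direction, against 15° allowed.
- **Touching:** the hand is clear of the mast and the wrist force is about zero.
- **Bystanders:** they appear unmoved in the last scene picture; I did not measure their shifts.

**What disagreed:**
- The side camera's arrow reading was 5–10 mm high and its heading was off, because the red drone arm behind spoiled the colour mask. I left it out.
- The pink and green look-alikes toppled early in the run while the arm was above 0.28 m and touching nothing. One now lies on the battery pack.

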